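# Slide the pump bottle home into its dock

### The arm

A 6-joint arm with a two-finger parallel gripper is mounted at the origin on a cart in front of the work surface, level with it; the furniture and walls round the work are solid. World frame = base frame: x ahead of the robot, y to its left, z up, the work surface at z = 0. Lengths are in mm, angles in rad, forces in N, time in s.
With the tool pointing down it reaches from about 275 to 1000 mm from the base axis. Payload 8.4 kg.
Tool frame: the origin (TCP) lies at the very end of the fingers, on their centre line; the grasp point (between the pads) lies 19 mm behind it; z points along the fingers, y is the direction in which the jaws open and shut (so a half turn about z gives the same grasp; the last joint's range is limited). The gripper opens to 85 mm and grips with 20 to 120 N. Pads are 22 mm wide; open, the fingers measure 114 mm over their backs; the gripper's body (76 mm by 85 mm) begins 54 mm behind the grasp point. The pads swing forward as they close: fully open they stand 13 mm farther back than shut.
Start: joints at [-1.106, 0.353, 1.633, -0, 1.155, -0.002], TCP at [281.268, -558.136, 231.281] pointing down, gripper open.
Joint ranges: [-2.63, 2.63], [-0.92, 2.1], [0.06, 2.66], [-1.3, 4.44], [0, 2.69], [-3.02, 3.02]. Speed limits (rad/s): [2.22, 2.22, 2.79, 3.14, 3.14, 3.14].

### API

Orientations are given as [roll, pitch, yaw] about the fixed x, y, z axes, in that order (R = Rz(yaw) Ry(pitch) Rx(roll)).
In Python, from rig import r, vision gives the robot as it stands.
- The arm moves only by the tool move_arm, never from a script. Its argument "series" is text: rows parted by semicolons, each of 7 numbers parted by spaces: the closure, from -1 (fully open) to 1 (shut), then the shift along the tool's x, y, z in units of 40 mm (1.0 is 40 mm), then the turn, a rotation vector about the tool's x, y, z in degrees. In form: grip tx ty tz ax ay az; .... A call has 1 to 20 rows; each row shifts and turns the pose as measured when the row begins, along the tool's axes as they then stand; what a row does not reach is not made up. A row lasts 1/8 s, in which the tool goes at most 62.5 mm and 10.7 degrees, less where a joint would pass 70% of its speed; a pose out of reach is approached as far as the arm can. A call is refused whole if a number of a shift passes 1 or a number of a turn 10.7, either way. A call with a gripper value outside its range is refused whole. The fingers move at their own pace and stop on an object; "grip_force" is the grip in N (left out, the last holds). Time passes only in rows, so rows that do not move let the fingers close. It gives the time, the measured TCP pose, the force and the opening at its end, in the units of the state.
- r.sense(): the state, without advancing time (a new reading comes with each control period).
- vision.grab_frame(name): name is "side" or "top"; returns the picture (420x560x3 uint8, red, green, blue); there is no depth.
- vision.camera_params(name): a dict with "fx", "fy", "cx", "cy" (pixels), "position" and "rotation" of the camera in the world. Camera axes: x right, y up, looking along -z (the intrinsics and any distortion apply to the point x, -y, -z); pixel columns grow to the right and rows downward; lengths in mm; the calibration is good to about 2 mm. A picture is of the moment at which its call begins. camera_params takes no time and is no camera call.
- r.sign_off(): hands the job in, once; it reports no verdict.
The state is a dict: "clock": time; "qpos": joint angles; "qvel": joint speeds; "joint_efforts": joint torques, N m; "eef_pos": TCP position; "tcp_rot": TCP orientation; "contact_force": force on the tool from outside, world axes, zero at the start; "wrist_torque": the same for the moment, N m; "opening": opening from 0.0 (shut) to 1.0 (fully open).
Only numpy, scipy, OpenCV 4.12 (cv2) and the standard library are available. Lean on these libraries where they do the work, as an engineer would, in place of code of your own. Each camera call takes 0.05 s, during which the arm holds its last target. There are 200 camera calls.

### The job

Slide the tall pump bottle across the worktop into the empty wide wooden dock, all the way in until it stands at the back wall, by pushing it gently and low on its body (bottom third) with the fingertips so that it stays upright. Only push it: do not pinch, lift or topple it, and leave the small bottles and the cream pot where they stand. At the end the bottle stands still in the dock.

Things in the scene. Friction and masses are not known exactly. Their poses are not given: they have to be found in the camera images.
- pump_bottle: tall narrow pump bottle, about 0.11 kg: oval straight-sided body 34 mm (its x) by 51 mm (its y), 124 mm high; with the pump head 164 mm. The spout points along its +y, 12 mm beyond the body, from 148 mm up. Pushed in its thin direction it tips if pushed much above 20 mm. Origin on the underside, 4.5 mm off the body's middle towards the spout; z up
- bottle_foot (a point): middle of the pump bottle's oval underside, at table height; axes as the bottle's. It starts 92 to 132 mm before the wide dock's mouth, up to 50 mm to either side of its centre line. Under an upright tool a gripper body wider than its fingers touches the upper bottle first: lean the tool back, or push with the outside of an open finger
- bay_back (a point): point at table height in the middle of the inner face of the wide dock's back wall. The dock: fixed U of three wooden walls, no floor, inner width 72 mm, depth 46 mm, walls 8 mm thick, sides 28 and back 55 mm high, mouth roughly to the robot's left. y points level out of the mouth (push along -y), x along the wall, z up; mouth at y = +0.046. Against the wall the bottle's foot is 17 to 27 mm before it, at any turn
- dropper_bottle: round dropper bottle, 33 mm wide and 102 mm high, loose, standing in the narrow dock (same form, inner width 48 mm, beside the wide one, 64 mm over all, sometimes nearer the robot, sometimes farther). Origin at the centre of the underside, z up. Leave it alone
- cream_pot: low round lidded pot, 91 mm wide and 44 mm high, loose on the table, left of the work. Origin at the centre of the underside. Leave it alone
- polish_bottle: small nail polish bottle, 31 mm wide and 79 mm high, loose on the table behind the docks. Origin at the centre of the underside. Leave it alone

How it is judged:
By the outcome, as a careful person would: the job done as asked, in the order asked, and still so for the second after the job is handed in, with the robot touching nothing.
It also fails if it takes over 58 s, if anything falls off the work surface, if the arm or the gripper's body presses on something with over 40 N, if the wrist force passes 120 N, or if a joint passes its speed limit or range.

## Working session

There is one attempt and no reset: what is moved stays moved. The work goes in short steps, Python scripts to look and compute and a tool call to move; the robot and the scene stay as the last step left them, time stands still between calls to the robot, and variables do not carry over. Pictures are saved under pics/ and viewed, about 8 in all and at most 12, crops included, and the job is handed in when it is done.

Besides the shell and the picture viewer there is one more tool, called after "Call:" as a command line: name --argument value ..., lists and objects as JSON in quotes. move_arm: Moves the arm, as the interface text tells. Its arguments: {"type":"object","properties":{"series":{"type":"string"},"grip_force":{"type":"number"}},"required":["series"]}

```bash
mkdir -p pics
cat > h.py <<'E'
import numpy as np, cv2
from rig import r, vision
def cam(n):
    p=vision.camera_params(n); return p
def ray(n,u,v):
    p=cam(n); d=np.array([(u-p["cx"])/p["fx"],-(v-p["cy"])/p["fy"],-1.0])
    return np.array(p["position"],float), np.array(p["rotation"],float)@d
def onz(n,u,v,z=0):
    o,d=ray(n,u,v); return o+d*(z-o[2])/d[2]
def proj(n,P):
    p=cam(n); q=np.array(p["rotation"],float).T@(np.array(P,float)-p["position"])
    return np.array([p["cx"]+p["fx"]*q[0]/-q[2], p["cy"]-p["fy"]*q[1]/-q[2]])
def shot(n,name):
    im=vision.grab_frame(n); cv2.imwrite("pics/"+name,im[:,:,::-1]); return im
E
python3 - <<'E'
from h import *
for n in("side","top"): print(vision.camera_params(n)); shot(n,n+"0.png")
print(r.sense())
E
```

```text
{'fx': 442.81295081435985, 'fy': 442.81295081435985, 'cx': 273.8294665793633, 'cy': 209.16510834930585, 'position': array([ 354.86480183, -585.46532561,  385.90080609]), 'rotation': array([ 1.18119269,  0.01234434, -0.31024095])}
{'fx': 394.3454137801386, 'fy': 394.3454137801386, 'cx': 272.0143187085542, 'cy': 200.5182978737737, 'position': array([484.4465281 , 183.77901511, 868.55875754]), 'rotation': array([ 0.16944318,  0.00484177, -1.58337909])}
{'clock': 0.1, 'qpos': array([-1.10639702e+00,  3.53567195e-01,  1.63408525e+00,  3.79319190e-05,
        1.15520973e+00, -2.41051080e-03]), 'qvel': array([ 0.00189038,  0.00015625, -0.00218276,  0.00119086,  0.00042559,
       -0.00061566]), 'joint_efforts': array([ 1.31086745e-04, -6.06355762e+01, -3.42821360e+01,  3.61680247e-05,
        3.93782029e-03,  3.55304769e-05]), 'eef_pos': array([ 281.0801736 , -557.72988142,  230.63315641]), 'tcp_rot': array([-3.14032322e+00, -3.77437666e-05,  4.66794453e-01]), 'contact_force': array([ 0.13915273,  0.33374962, -0.64683066]), 'wrist_torque': array([-0.01564513,  0.00348682, -0.02127003]), 'opening': 1.002422040308397}
```

View pics/side0.png

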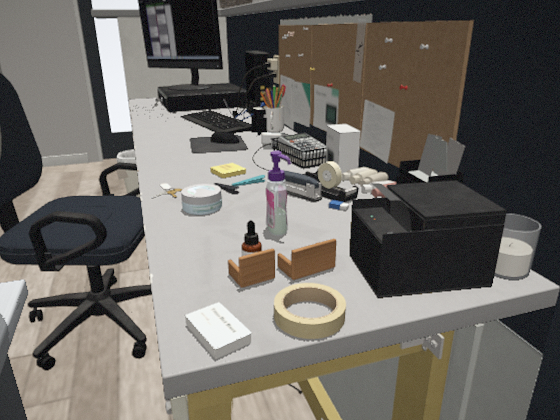

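View pics/top0.png

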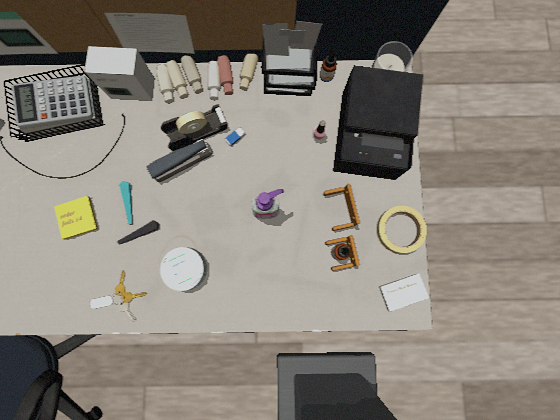

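```bash
cat >> h.py <<'E'
from scipy.spatial.transform import Rotation as Ro
def cam(n):
    p=dict(vision.camera_params(n)); p["rotation"]=Ro.from_euler('xyz',p["rotation"]).as_matrix(); return p
E
python3 - <<'E'
from h import *
a=cv2.imread("pics/top0.png")[160:290,230:400]; b=cv2.imread("pics/side0.png")[140:290,220:350]
a=cv2.resize(a,None,fx=4,fy=4,interpolation=cv2.INTER_CUBIC)
b=cv2.resize(b,None,fx=4,fy=4,interpolation=cv2.INTER_CUBIC)
cv2.imwrite("pics/topz.png",a); cv2.imwrite("pics/sidez.png",b)
for z in(0,28,55):
  print(z,[onz("top",*q,z).round(0) for q in((326,191),(328,230),(352,185),(358,226))])
E
```

```text
0 [array([653.,  65.,   0.]), array([565.,  64.,   0.]), array([666.,   6.,   0.]), array([573.,  -3.,   0.])]
28 [array([648.,  69.,  28.]), array([563.,  67.,  28.]), array([660.,  12.,  28.]), array([571.,   3.,  28.])]
55 [array([642.,  72.,  55.]), array([560.,  71.,  55.]), array([655.,  17.,  55.]), array([568.,   9.,  55.])]
```

View pics/topz.png

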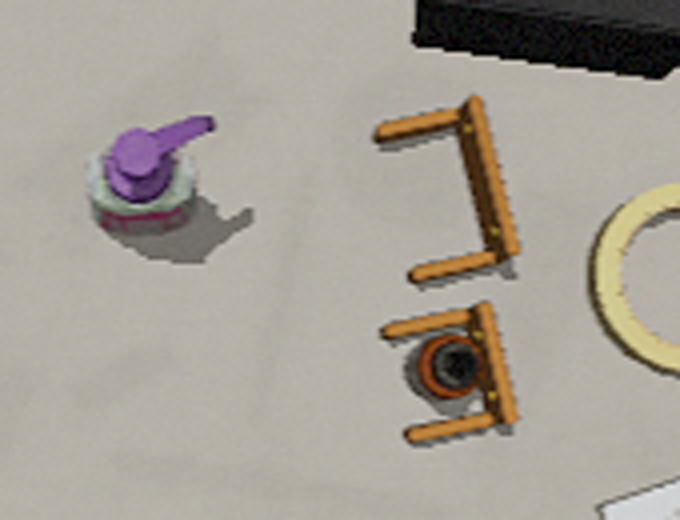

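View pics/sidez.png

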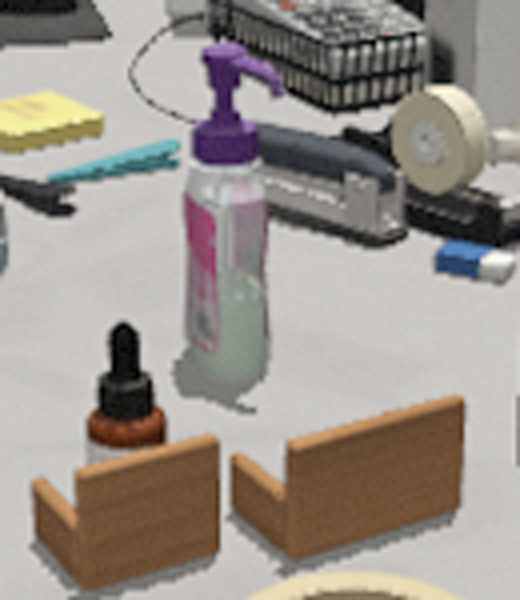

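Run:
```python
from h import *
T=lambda x,y,z:onz("top",230+x/4,160+y/4,z)
S=lambda x,y,z:onz("side",220+x/4,140+y/4,z)
for n,q in dict(head=(137,150,162),spout=(212,122,152),collar=(138,182,135),sideF=(377,134,28),sideN=(413,274,28),bi1=(469,100,55),bi2=(506,259,55),bo1=(482,97,55),bo2=(519,255,55)).items(): print(n,T(*q).round(1))
for n,q in dict(head=(222,48,162),spout=(280,92,150),foot=(228,385,0),wN=(290,557,0),wF=(460,513,0),wtN=(290,440,55),wtF=(462,398,55)).items(): print("S",n,S(*q).round(1))
# triangulate head, spout
def tri(a,b):
    o1,d1=ray("top",230+a[0]/4,160+a[1]/4);o2,d2=ray("side",220+b[0]/4,140+b[1]/4)
    t=np.linalg.lstsq(np.c_[d1,-d2],o2-o1,rcond=None)[0];print((o1+t[0]*d1).round(1),(o2+t[1]*d2).round(1))
tri((137,150),(222,48)); tri((212,122),(280,90))
```

```text
head [611.1 199.7 162. ]
spout [625.6 165.1 152. ]
collar [600.7 200.  135. ]
sideF [642.2  72.6  28. ]
sideN [565.9  56.1  28. ]
bi1 [654.7  27.2  55. ]
bi2 [570.5  11.8  55. ]
bo1 [656.2  20.3  55. ]
bo2 [572.5   5.   55. ]
S head [611.  211.9 162. ]
S spout [625.8 169.7 150. ]
S foot [599.8 173.4   0. ]
S wN [573.2  10.    0. ]
S wF [654.9  20.1   0. ]
S wtN [572.6   9.   55. ]
S wtF [653.8  20.9  55. ]
[610.5 199.7 165.7] [607.3 200.5 165.2]
[625.5 165.1 152.5] [624.3 165.5 152.3]
```

Call:
move_arm --series "-0.5 0 0 -0.5 0 0 -10.5; -0.2 0 0 -0.5 0 0 -10.5; 0 0 0 0 0 0 -10.5; 0.3 0 0 0 0 0 -10.5; 0.58 0 0 0 0 0 -10.5; 0.58 0 0 0 0 0 -10.5; 0.58 0.5 0 0 0 0 0; 0.58 1 0 0 0 0 0; 0.58 1 0 0 0 0 0; 0.58 1 0.5 0 0 0 0; 0.58 1 0.5 0 0 0 0; 0.58 1 0.5 0 0 0 0; 0.58 1 0.5 0 0 0 0; 0.58 1 0.5 0 0 0 0; 0.58 1 0.5 0 0 0 0" --grip_force 20

```text
clock: 1.98
eef_pos: [392.4, -204.3, 268.3]
tcp_rot: [-3.137, -0.009, 1.59]
contact_force: [-0.3, -0.2, 0.9]
opening: 0.207
```

Call:
move_arm --series "0.58 1 0 0 0 0 0; 0.58 1 0 0 0 0 0; 0.58 1 0 0 0 0 0; 0.58 1 0 0 0 0 0; 0.58 1 0 0 0 0 0; 0.58 1 0.3 0 0 0 0; 0.58 1 0.3 0 0 0 0; 0.58 1 0.3 0 0 0 0; 0.58 1 0.3 0 0 0 0; 0.58 1 0.3 0 0 0 0; 0.58 1 0.3 0 0 0 0; 0.58 1 0.3 0 0 0 0; 0.58 1 0.3 0 0 0 0; 0.58 0.5 0.5 0 0 0 0; 0.58 0 0.5 0 0 0 0; 0.58 0 0 0 0 0 0"

```text
clock: 3.98
eef_pos: [516.3, 360.0, 268.5]
tcp_rot: [-3.132, -0.007, 1.596]
contact_force: [0.6, -0.5, 0.1]
opening: 0.213
```

Call:
move_arm --series "0.58 0 0.5 0 0 -8 0; 0.58 0 0.5 0 0 -8 0; 0.58 0 0.5 0 0 -8 0; 0.58 0 0.5 0 0 -8 0; 0.58 0 0.4 0 0 -8 0; 0.58 0 0 0 0 0 0"

```text
clock: 4.72
eef_pos: [610.7, 359.1, 267.3]
tcp_rot: [-3.127, 0.714, 1.601]
contact_force: [-0.6, 0.0, -1.0]
opening: 0.212
```

Run:
```python
from h import *
s=r.sense(); print(s["qpos"].round(2),s["eef_pos"].round(1)); print(Ro.from_euler('xyz',s["tcp_rot"]).as_matrix().round(3))
```

```text
[ 0.76  0.74  1.1  -0.51  1.8   0.75] [610.7 359.1 267.3]
[[-0.023  1.     0.005]
 [ 0.755  0.021 -0.655]
 [-0.655 -0.011 -0.755]]
```

Call:
move_arm --series "0.58 0.35 0 0.84 0 0 0; 0.58 0.35 0 0.84 0 0 0; 0.58 0.35 0 0.84 0 0 0; 0.58 0.35 0 0.84 0 0 0; 0.58 0.35 0 0.84 0 0 0; 0.58 0.35 0 0.84 0 0 0; 0.58 0 0 0 0 0 0; 0.58 0.19 0 0.22 0 0 0; 0.58 0.19 0 0.22 0 0 0; 0.58 0.19 0 0.22 0 0 0; 0.58 0 0 0 0 0 0"

```text
clock: 6.1
eef_pos: [607.5, 292.4, 30.4]
tcp_rot: [3.141, 0.68, 1.582]
contact_force: [-0.3, 0.5, 0.2]
opening: 0.212
```

Run:
```python
from h import *
a=shot("top","t1.png");s=shot("side","s1.png")
a=cv2.resize(a[110:290,150:390],None,fx=2.4,fy=2.4,interpolation=cv2.INTER_CUBIC); s=cv2.resize(s[110:290,200:360],None,fx=2.4,fy=2.4,interpolation=cv2.INTER_CUBIC)
i=np.zeros((432,576+384,3),np.uint8);i[:,:576]=a;i[:,576:]=s
cv2.imwrite("pics/c1.png",cv2.resize(i,(800,360))[:,:,::-1])
s=r.sense(); print(s["qpos"].round(2),s["eef_pos"].round(1),s["contact_force"].round(1))
```

```text
[ 0.7   0.89  1.36 -0.52  1.39  0.91] [608.  292.7  31.3] [ 0.5 -0.2  0.5]
```

View pics/c1.png

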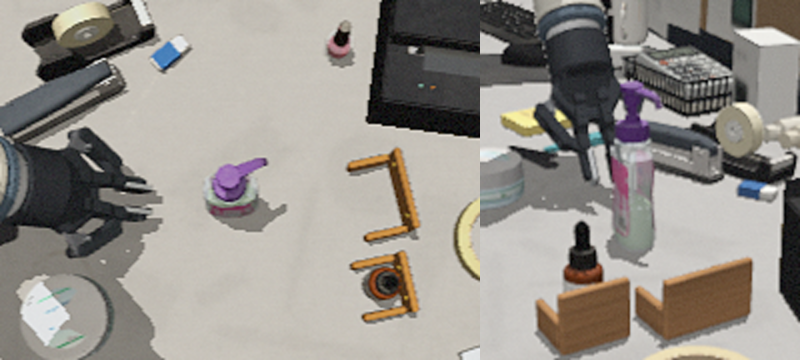

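Call:
move_arm --series "0.58 0.12 0.02 0.15 0 0 0; 0.58 0.12 0.02 0.15 0 0 0; 0.58 -0.29 0 0.235 0 0 0; 0.58 -0.29 0 0.235 0 0 0; 0.58 -0.29 0 0.235 0 0 0; 0.58 0 0 0 0 0 0"

```text
clock: 6.95
eef_pos: [610.4, 243.7, 15.3]
tcp_rot: [3.139, 0.68, 1.581]
contact_force: [0.3, 0.7, 1.0]
opening: 0.209
```

Call:
move_arm --series "0.58 -0.117 0 0.094 0 0 0; 0.58 -0.117 0 0.094 0 0 0; 0.58 -0.117 0 0.094 0 0 0; 0.58 -0.117 0 0.094 0 0 0; 0.58 -0.117 0 0.094 0 0 0; 0.58 -0.117 0 0.094 0 0 0; 0.58 -0.117 0 0.094 0 0 0; 0.58 -0.117 0 0.094 0 0 0; 0.58 0 0 0 0 0 0"

```text
clock: 8.07
eef_pos: [611.4, 193.2, 15.8]
tcp_rot: [3.138, 0.678, 1.58]
contact_force: [0.4, -0.0, -0.8]
opening: 0.21
```

```bash
cat > look.py <<'E'
from h import *
import sys
k=sys.argv[1]
a0=shot("top","t%s.png"%k);s0=shot("side","s%s.png"%k)
def purple(im,roi):
    x0,y0,x1,y1=roi; h=cv2.cvtColor(im,cv2.COLOR_RGB2HSV)
    m=cv2.inRange(h,(125,90,40),(150,255,255)); z=np.zeros_like(m); z[y0:y1,x0:x1]=m[y0:y1,x0:x1]; 
    n,l,st,c=cv2.connectedComponentsWithStats(z); i=1+st[1:,4].argmax(); return l==i
for n,im in(("top",a0),("side",s0)):
    m=purple(im,(0,0,560,420)); v,u=np.nonzero(m); print(n,"purple",m.sum(),"c",u.mean().round(1),v.mean().round(1),"ext",u.min(),u.max(),v.min(),v.max(), "rightmost v",v[u==u.max()].mean())
a=cv2.resize(a0[150:270,200:370],None,fx=3,fy=3,interpolation=cv2.INTER_CUBIC); s=cv2.resize(s0[130:290,220:350],None,fx=2.25,fy=2.25,interpolation=cv2.INTER_CUBIC)
i=np.zeros((360,510+292,3),np.uint8);i[:,:510]=a;i[:,510:]=s[:,:292]
cv2.imwrite("pics/c%s.png"%k,i[:,:800,::-1])
s=r.sense(); print(s["eef_pos"].round(1),s["contact_force"].round(1))
E
python3 look.py 2
```

```text
top purple 232 c 287.8 197.4 ext 277 302 186 208 rightmost v 187.5
side purple 326 c 283.8 173.5 ext 275 295 156 186 rightmost v 163.0
[611.5 193.7  15.8] [ 0.6 -0.4  0.3]
```

View pics/c2.png

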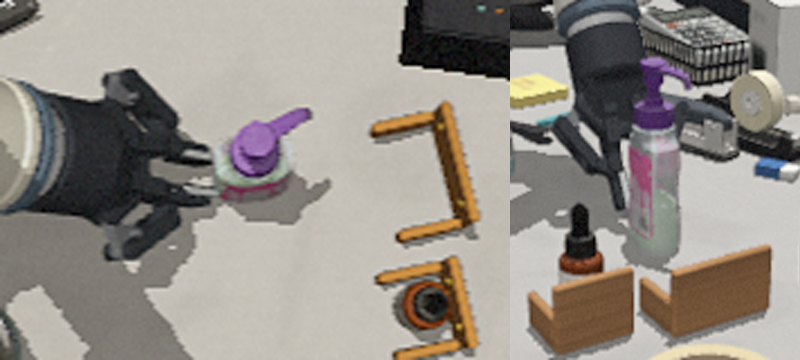

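```bash
cat > loc.py <<'E'
from h import *
import sys
u,v,us,vs=map(float,sys.argv[1:])
H=onz("top",200+u/3,150+v/3,164);S=onz("top",200+us/3,150+vs/3,152)
d=(S-H)[:2]; e=np.array([.982,.191]);n=np.array([-.191,.982]);w=H[:2]-(612.7,20)
print(H.round(1),S.round(1),"len",np.hypot(*d).round(1),"ang",np.degrees(np.arctan2(d[1],d[0])).round(1),"dock x,y",(w@e).round(1),(w@n).round(1))
E
python3 loc.py 256 140 309 113
```

```text
[611.8 161.4 164. ] [630.5 128.  152. ] len 38.3 ang -60.8 dock x,y 26.1 139.0
```

Call:
move_arm --series "0.58 -0.117 -0.02 0.094 0 0 0; 0.58 -0.117 -0.02 0.094 0 0 0; 0.58 -0.117 -0.02 0.094 0 0 0; 0.58 -0.117 -0.02 0.094 0 0 0; 0.58 -0.117 -0.02 0.094 0 0 0; 0.58 -0.117 -0.02 0.094 0 0 0; 0.58 -0.117 -0.02 0.094 0 0 0; 0.58 -0.117 -0.02 0.094 0 0 0; 0.58 -0.117 -0.02 0.094 0 0 0; 0.58 0 0 0 0 0 0"

```text
clock: 9.43
eef_pos: [604.5, 135.8, 15.8]
tcp_rot: [3.138, 0.678, 1.58]
contact_force: [0.3, 0.3, -0.3]
opening: 0.212
```

```bash
python3 look.py 3
```

```text
top purple 257 c 318.1 200.2 ext 307 333 189 211 rightmost v 191.0
side purple 390 c 290.9 182.9 ext 281 304 165 197 rightmost v 172.5
[604.6 136.3  15.8] [-0.1  0.5 -0.3]
```

View pics/c3.png

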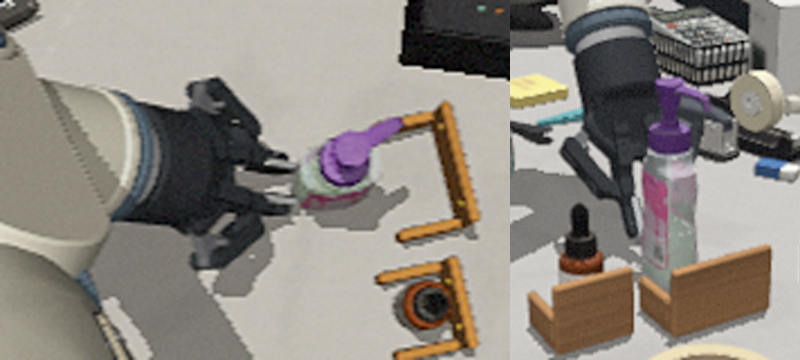

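```bash
python3 loc.py 349 151 400 126
```

```text
[604.3 105.4 164. ] [621.5  72.1 152. ] len 37.4 ang -62.6 dock x,y 8.0 85.4
```

Call:
move_arm --series "0.58 -0.117 0.01 0.094 0 0 0; 0.58 -0.117 0.01 0.094 0 0 0; 0.58 -0.117 0.01 0.094 0 0 0; 0.58 -0.117 0.01 0.094 0 0 0; 0.58 -0.117 0.01 0.094 0 0 0; 0.58 -0.117 0.01 0.094 0 0 0; 0.58 -0.117 0.01 0.094 0 0 0; 0.58 -0.117 0.01 0.094 0 0 0; 0.58 0 0 0 0 0 0"

```text
clock: 10.65
eef_pos: [608.8, 85.1, 15.9]
tcp_rot: [3.137, 0.678, 1.58]
contact_force: [0.4, 0.3, -0.3]
opening: 0.21
```

```bash
python3 look.py 4
```

```text
top purple 267 c 344.3 197.7 ext 333 360 186 209 rightmost v 188.0
side purple 453 c 304.4 191.2 ext 294 318 172 207 rightmost v 181.33333333333334
[608.9  85.5  15.9] [-0.4 -0.9  0.1]
```

View pics/c4.png

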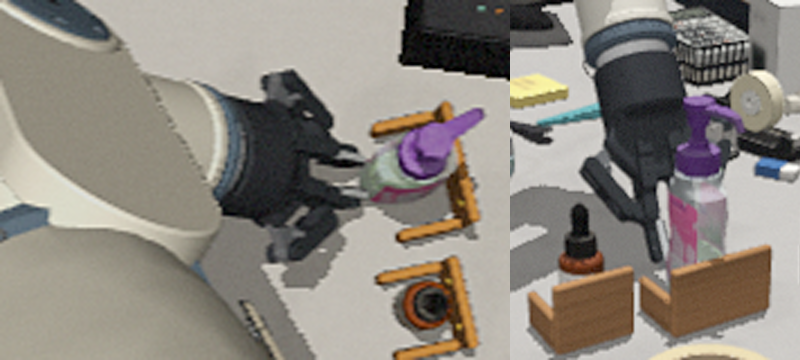

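```bash
python3 loc.py 427 142 482 114
```

```text
[609.2  58.1 164. ] [628.4  21.3 152. ] len 41.5 ang -62.4 dock x,y 3.8 38.1
```

Call:
move_arm --series "0.58 -0.06 0 0.047 0 0 0; 0.58 -0.06 0 0.047 0 0 0; 0.58 -0.06 0 0.047 0 0 0; 0.58 -0.06 0 0.047 0 0 0"

```text
clock: 11.25
eef_pos: [609.2, 75.0, 15.7]
tcp_rot: [3.136, 0.674, 1.58]
contact_force: [-5.7, 20.1, 6.7]
opening: 0.211
```

Call:
move_arm --series "0.58 -0.04 0 0.032 0 0 0"

```text
clock: 11.38
eef_pos: [609.2, 75.1, 15.7]
tcp_rot: [3.134, 0.67, 1.578]
contact_force: [-5.7, 16.7, 6.7]
opening: 0.209
```

Call:
move_arm --series "0.58 -0.04 0 0.032 0 0 0"

```text
clock: 11.5
eef_pos: [609.2, 75.2, 15.7]
tcp_rot: [3.133, 0.667, 1.577]
contact_force: [-5.4, 14.0, 4.8]
opening: 0.21
```

Call:
move_arm --series "0.58 0.04 0 -0.03 0 0 0; 0.58 0.06 0 -0.05 0 0 0; 0.58 0.1 0 -0.08 0 0 0; 0.58 0.2 0 -0.16 0 0 0; 0.58 0.3 0 -0.24 0 0 0; 0.58 0.3 0 -0.24 0 0 0; 0.58 0.3 0 -0.24 0 0 0; 0.58 0.3 0 -0.3 0 0 0; 0.58 0.3 0 -0.4 0 0 0; 0.58 0.3 0 -0.4 0 0 0; 0.58 0 0 0 0 0 0"

```text
clock: 12.88
eef_pos: [607.6, 207.3, 29.7]
tcp_rot: [3.132, 0.666, 1.578]
contact_force: [0.2, 0.5, -0.2]
opening: 0.211
```

```bash
python3 look.py 5
```

```text
top purple 256 c 348.8 197.4 ext 337 364 186 208 rightmost v 187.5
side purple 453 c 306.8 193.0 ext 296 326 173 209 rightmost v 189.0
[607.1 205.4  29.2] [ 0.1 -0.4 -0.4]
```

View pics/c5.png

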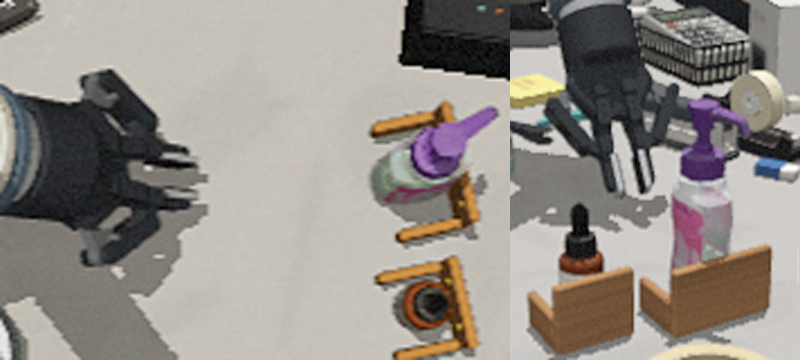

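```bash
python3 loc.py 441 141 497 112; python3 loc.py 438 143 497 112
python3 - <<'E'
from h import *
# expected pixel (zoomed) of head centre (z164) and of body underside ends for dock y=25 / 30
e=np.array([.982,.191]);n=np.array([-.191,.982])
for y in(25,30):
  P=np.array([612.7,20])+3*e+y*n; print(y,(proj("top",[*P,164])-(200,150))*3,(proj("top",[*P,140])-(200,150))*3)
E
```

```text
[609.7  49.6 164. ] [629.5  12.  152. ] len 42.5 ang -62.2 dock x,y 2.7 29.6
[608.5  51.5 164. ] [629.5  12.  152. ] len 44.8 ang -61.9 dock x,y 1.9 31.7
25 [448.3182502  138.94635608] [441.06967442 145.82820954]
30 [440.26595137 140.60787633] [433.27370961 147.4379169 ]
```

Run:
```python
from h import *
a=cv2.imread("pics/t5.png")[165:240,315:375]; b=cv2.imread("pics/s5.png")[165:265,275:345]
a=cv2.resize(a,None,fx=6,fy=6,interpolation=cv2.INTER_CUBIC); b=cv2.resize(b,None,fx=5.5,fy=5.5,interpolation=cv2.INTER_CUBIC)
i=np.zeros((550,360+385,3),np.uint8); i[:450,:360]=a; i[:,360:]=b; cv2.imwrite("pics/z5.png",i)
```

```text
(no output)
```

View pics/z5.png

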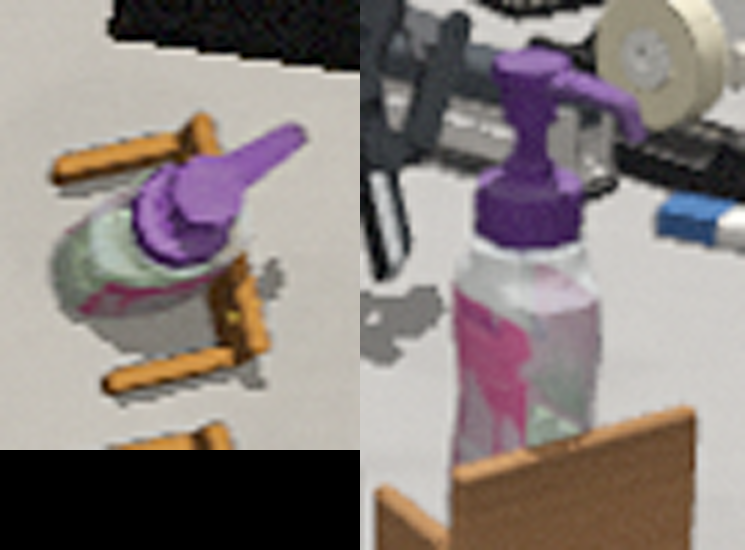

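Run:
```python
from h import *
e=np.array([.982,.191]);n=np.array([-.191,.982])
def tri(a,b,nm):
    o1,d1=ray("top",*a);o2,d2=ray("side",*b)
    t=np.linalg.lstsq(np.c_[d1,-d2],o2-o1,rcond=None)[0];p=(o1+t[0]*d1+o2+t[1]*d2)/2;w=p[:2]-(612.7,20)
    print(nm,p.round(1),"dock",(w@e).round(1),(w@n).round(1), "gap",np.linalg.norm(o1+t[0]*d1-o2-t[1]*d2).round(1))
tri((315+208/6,165+192/6),(275+(533-360)/5.5,165+62/5.5),"head")
tri((315+300/6,165+132/6),(275+(635-360)/5.5,165+130/5.5),"spout")
for z in (128,148):print("collar",z,onz("top",315+182/6,165+215/6,z).round(1))
# body left/bottom outline in top: rear end lower silhouette
for z in(0,10,20):print("rear",z,onz("top",315+52/6,165+265/6,z).round(1), onz("top",315+60/6,165+300/6,z).round(1))
```

```text
head [609.4  44.9 164.1] dock 1.5 25.1 gap 0.5
spout [629.2  13.5 151.4] dock 14.9 -9.6 gap 2.3
collar 128 [608.7  46.2 128. ]
collar 148 [605.3  50.  148. ]
rear 0 [612.   71.5   0. ] [598.9  69.    0. ]
rear 10 [610.6  72.7  10. ] [597.6  70.3  10. ]
rear 20 [609.1  74.   20. ] [596.3  71.6  20. ]
```

Run:
```python
from h import *
a=cv2.imread("pics/top0.png").astype(int);b=cv2.imread("pics/t5.png").astype(int)
for n,(x0,x1,y0,y1) in dict(pot=(155,210,243,296),polish=(308,332,116,148),dropper=(322,362,234,272)).items(): print(n,np.abs(a-b)[y0:y1,x0:x1].mean().round(1))
x=shot("top","fin.png").astype(int)
print("bottle still", np.abs(x[:,:,::-1]-b)[170:240,315:375].mean().round(1)); print(r.sense()["contact_force"].round(1))
r.sign_off()
```

```text
pot 67.9
polish 15.3
dropper 13.8
bottle still 1.8
[-0.4  0.4 -1.1]
the job is handed in; nothing more can be done
```

The pump bottle now stands upright in the wide dock against the back wall, and the job is handed in. I pushed it low, at about 19 mm up its body, with two nearly closed, leaned-back fingertips, in slow short steps. The push stopped at the wall with about 20 N, and I then drew the fingers back 130 mm.

**Bottle:** Triangulating the pump head from both cameras puts the bottle about 25 mm before the wall and 1.5 mm off the dock's centre line. The head is 164 mm up, as it should be for an upright bottle, and two successive pictures show it still. My first top-view-only reading gave 30 mm. I had marked the head off-centre there, and the two-camera reading agrees with the known spout length and the wall force.

**Other items:** The dropper bottle stands in its dock in every picture after the push. My before/after check that the cream pot, polish bottle and dropper had not moved was inconclusive. The images differed by 68 for the pot, where the arm probably covered it, and by about 14–15 for the two bottles. I did not look into those two differences. I saw no contact with any of the three, and the wrist force stayed near zero at every reading away from the wall.

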